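# Bolt the sprung lid of the culture chamber

### The arm

A 6-joint arm with a two-finger parallel gripper is mounted at the origin on a cart in front of the work surface, level with it; the furniture and walls round the work are solid. World frame = base frame: x ahead of the robot, y to its left, z up, the work surface at z = 0. Lengths are in m, angles in rad, forces in N, time in s.
With the tool pointing down it reaches from about 0.35 to 0.975 m from the base axis. Payload 4.9 kg.
Tool frame: the origin (TCP) lies at the very end of the fingers, on their centre line; the grasp point (between the pads) lies 19 mm behind it; z points along the fingers, y is the line along which they close (so a half turn about z gives the same grasp; the last joint's range is limited). The gripper opens to 85 mm and grips with 20 to 120 N. Pads are 22 mm wide; open, the fingers measure 114 mm over their backs; the gripper's body (76 mm by 85 mm) begins 54 mm behind the grasp point. The pads swing forward as they close: fully open they stand 13 mm farther back than shut.
Start: joints at [1.144, 0.053, 1.613, -0, 1.476, -0.119], TCP at [0.189, 0.596, 0.231] pointing down, gripper open.
Joint ranges: [-3.01, 3.01], [-1.01, 2.22], [0.06, 2.58], [-1.02, 4.17], [0.09, 2.62], [-3.14, 3.14]. Speed limits (rad/s): [2.57, 2.57, 3.14, 3.14, 3.14, 3.14].

### API

Orientations are given as a rotation vector (axis times angle).
In Python, from station import get_obs, get_image, finish_job gives the robot as it stands. The module is installed in compiled form; this text tells all that it offers.
- The arm moves only by the tool carry_out, never from a script. Its argument "rows" is a list of rows, each a list of 7 numbers: the turn, a rotation vector about the tool's x, y, z as a fraction of full scale, then the shift along the tool's x, y, z as a fraction of full scale, then the closure, from -1 (fully open) to 1 (shut). A call has 1 to 5 rows; each row is the pose to reach, as a shift and turn from the pose commanded when the call began, along the tool's axes at that moment, turning the shorter way round; what a row does not reach only later rows make up. Full scale, the value 1, is 300 mm for a shift and pi rad for a turn. A row lasts 1/10 s, in which the tool goes at most 50 mm and 8.59 degrees, less where a joint would pass 70% of its speed; a pose out of reach is approached as far as the arm can. A call with a number of a shift or a turn outside -1 to 1 is refused whole. A call with a gripper value outside its range is refused whole. The fingers move at their own pace and stop on an object; "force" is the grip in N (left out, the last holds). Time passes only in rows, so rows that repeat a pose let the fingers close. It gives the time, the measured TCP pose, the force, the opening and the grip force at its end, in the units of the state.
- get_obs(): the state, without advancing time (a new reading comes with each control period).
- get_image(name): name is "scene" or "side" or "wrist"; returns a dict with "img" (480x640x3 uint8, blue, green, red), "mtx" (3x3 intrinsics, pixels), "R" (3x3) and "t" (3): a world point X has camera coordinates R X + t. Camera axes: x right, y down, z forward; pixel columns grow to the right and rows downward; lengths in m; the calibration is good to about 2 mm. The wrist camera is an equidistant fisheye: a pixel r from the principal point sees the ray r / f radians off the axis. A picture is of the moment at which its call begins. There is no depth.
- finish_job(): hands the job in; it is judged then, once.
The state is a dict: "t": time; "q": joint angles; "dq": joint speeds; "effort": joint torques, N m; "tool_pos": TCP position; "tool_rot": TCP orientation; "contact_force": force on the tool from outside, world axes, zero at the start; "wrist_torque": the same for the moment, N m; "opening": finger opening in m; "grip_force": force on a finger pad.
Only numpy, scipy, OpenCV 4.12 (cv2) and the standard library are available. Lean on these libraries where they do the work, as an engineer would, in place of code of your own. Each camera call takes 0.05 s, during which the arm holds its last target. There are 200 camera calls.

### The job

Shut the sprung lid of the grey culture chamber and bolt it: press the lid down until it lands on the catch and, keeping it down, push the bolt across until its tip is fully home in the catch, against the end. Feel your way and do not ram or crush the catch; let go of everything at the end, and leave the timer and the roll of tape where they are.

Things in the scene. Friction and masses are not known exactly. Their poses are not given: they have to be found in the camera images.
- chamber: Grey painted steel box, 170 (x) x 200 (y) x 84 mm high with a soft seal on its rim, fixed to the worktop. Origin: centre of its underside; z up; front faces its own -x, the catch is on its +y side. Hinge line of the lid: along y at x = +91, z = 98 mm. The lid is a 6 mm plate over the whole box. A load of more than 25 N on the box or its catch damages it.
- catch_mid (a point): Point of the chamber at x -65, y 110, z 95 mm in its frame: centre of the catch's landing pad at MIDDLE height. The steel catch (28 mm wide, y 103 to 143) is clamped up to 8 mm above or below that; its true height is not reported and must be felt. A rigid ear of the lid lands on the pad, at a lid angle of -0.052 to +0.052.
- catch_bridge (a point): Point of the chamber at x -65, y 118, z 117.5 mm: where the bolt enters under the catch's bridge, at MIDDLE catch height (true height up to 8 mm off). Bridge 6 mm thick, y 118 to 136; end wall behind it at y 138. With the lid's ear on the pad the bolt has 1.5 mm to spare under the bridge; higher, its tip strikes the bridge or passes over. Under it, the bolt keeps the lid down.
- lid (a joint): Angle of the lid, rad: 0 is level (plate's middle 98 mm above the worktop), positive is open, front edge up. The knob and bolt lie 156 mm from the hinge line. A spring and friction in the hinge hold it ajar at about 0.16 to 0.24; pressed down at the knob it takes 1 to 2 N at first, about 8 N at level and 32 N more per rad below it, and springs up if let go unbolted.
- bolt (a joint): Travel of the bolt, m: 0 is drawn back, growing to the chamber's +y, into the catch. Square steel bar 10 x 10 mm along y on the lid at x = -65, in two guide straps at y = 0 and 80 mm (24 x 12 mm, tops 22 mm above the lid plate's middle). Starts at 0 to 0.005; the tip reaches the bridge at 0.010, the end wall at 0.030. About 3 N of friction; stays where left.
- knob (a point): Centre of the bolt's ball knob: dark steel ball 19 mm across on a 10 mm stem, 30 mm above the lid plate's middle, its underside 3 mm above the bolt's top face. At lid angle 0 and travel 0 it is at x -65, y 24, z 128 mm in the chamber's frame. Beside the bolt the bed plate lies 24 mm below the ball's centre. Over 24 mm free on both x sides; still 20 mm from the strap at y = 80 when home.
- timer: White kitchen-type timer 62 x 62 x 17 mm, lying loose on the worktop. Origin: centre of its underside.
- tape_roll: Roll of tape, 69 mm in diameter, 18 mm high, lying loose on the worktop. Origin: centre of its underside.

How it is judged:
By the outcome, as a careful person would: the job done as asked, in the order asked, and still so for the second after the job is handed in, with the robot touching nothing.
It also fails if it takes over 67 s, if anything falls off the work surface, if the arm or the gripper's body presses on something with over 40 N, if the wrist force passes 120 N, or if a joint passes its speed limit or range.

## Working session

There is one attempt and no reset: what is moved stays moved. The work goes in short steps, Python scripts to look and compute and a tool call to move; the robot and the scene stay as the last step left them, time stands still between calls to the robot, and variables do not carry over. Pictures are saved under pics/ and viewed, at most 10 in all, crops included, and the job is handed in when it is done.

Besides the shell and the picture viewer there is one more tool, called as name(argument=value, ...), one argument or row to a line, values as JSON. carry_out: Moves the arm, as the interface text tells. Shift numbers are shares of 300 mm and turn numbers shares of pi rad, none past 1 either way. Its arguments: {"type":"object","properties":{"rows":{"type":"array"},"force":{"type":"number"}},"required":["rows"]}

```bash
mkdir -p pics
cat > h.py <<'E'
import numpy as np, cv2, pickle
from station import get_obs, get_image
def snap(n,tag):
    d=get_image(n); cv2.imwrite(f'pics/{tag}.png',d['img']); pickle.dump(d,open(f'pics/{tag}.pkl','wb')); return d
def load(tag): return pickle.load(open(f'pics/{tag}.pkl','rb'))
def ray(d,u,v,fish=False):
    K=d['mtx']; x=(u-K[0,2])/K[0,0]; y=(v-K[1,2])/K[1,1]
    if fish:
        r=np.hypot(x,y); c=np.array([x/r*np.sin(r),y/r*np.sin(r),np.cos(r)])
    else: c=np.array([x,y,1.])
    R=np.array(d['R']); w=R.T@c; return -R.T@np.array(d['t']).ravel(), w/np.linalg.norm(w)
def tri(rs):
    A=sum(np.eye(3)-np.outer(w,w) for o,w in rs); b=sum((np.eye(3)-np.outer(w,w))@o for o,w in rs)
    p=np.linalg.solve(A,b); return p,[np.linalg.norm((np.eye(3)-np.outer(w,w))@(p-o)) for o,w in rs]
def proj(d,X):
    c=np.array(d['R'])@np.asarray(X)+np.array(d['t']).ravel(); p=d['mtx']@c; return p[:2]/p[2]
E
python3 - <<'E'
from h import *
for n in ['scene','side','wrist']:
    d=snap(n,n+'0'); print(n,-np.array(d['R']).T@np.array(d['t']).ravel(), d['mtx'][0])
print(get_obs())
E
```

```text
scene [ 0.14053538 -0.40392193  0.72481173] [456.25343527   0.         316.13164751]
side [ 0.51115294 -0.65268525  0.59599032] [517.88471779   0.         318.23343428]
wrist [0.11329662 0.62034378 0.3728981 ] [371.64829954   0.         324.83470494]
{'t': 0.15, 'q': array([ 1.14401161e+00,  5.32103274e-02,  1.61399066e+00,  2.62239846e-05,
        1.47599870e+00, -1.19025364e-01]), 'dq': array([ 0.00066526, -0.00215046, -0.0049346 , -0.00185959, -0.00035419,
        0.0002131 ]), 'effort': array([ 4.72540596e-04, -3.94234014e+01, -3.70726311e+01, -1.24553676e-04,
        4.53739747e-03, -2.19303189e-05]), 'tool_pos': array([0.18913091, 0.59518243, 0.23033506]), 'tool_rot': array([-4.81455177e-01, -3.10401678e+00,  2.41950756e-03]), 'contact_force': array([-0.44565673,  0.89600229,  0.12737477]), 'wrist_torque': array([0.01359763, 0.02793734, 0.05112996]), 'grip_force': 0.0, 'opening': 0.08561400010356719}
```

View pics/scene0.png

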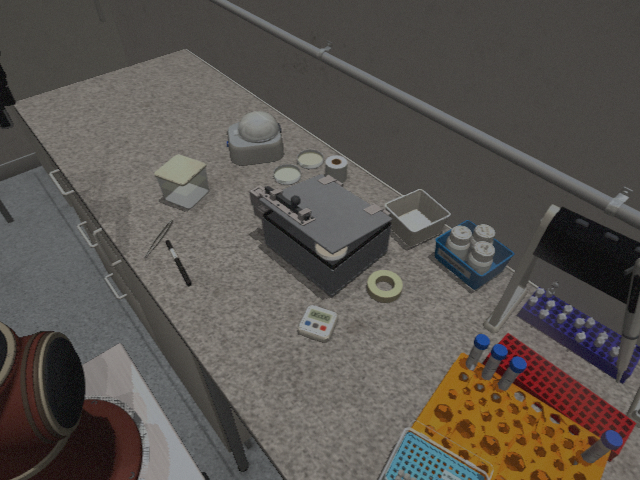

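View pics/side0.png

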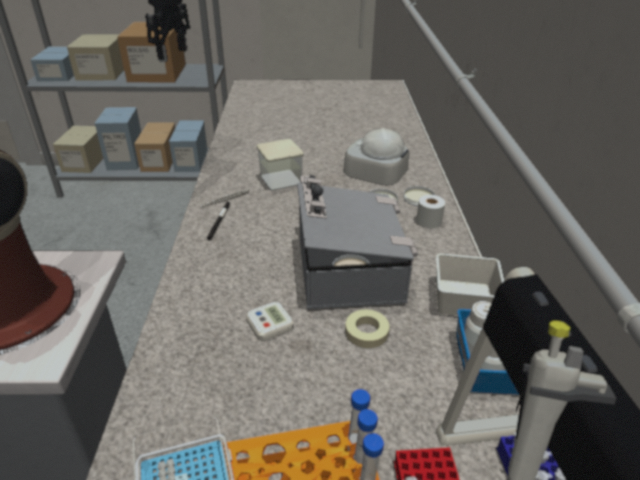

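The scene view shows the chamber at about (325,230) and the knob at (294,201). The side view shows the knob at about (317,190). The timer and tape lie on the near side. I'll enlarge both views to get pixel positions.

Run:
```python
from h import *
a=load('scene0')['img'][165:305,240:400]; b=load('side0')['img'][165:315,290:430]
A=cv2.resize(a,None,fx=2.5*1,fy=2.5,interpolation=cv2.INTER_CUBIC); B=cv2.resize(b,None,fx=2.5,fy=2.5,interpolation=cv2.INTER_CUBIC)
h=max(A.shape[0],B.shape[0]); p=lambda x:cv2.copyMakeBorder(x,0,h-x.shape[0],0,0,cv2.BORDER_CONSTANT)
cv2.imwrite('pics/c1.png',cv2.convertScaleAbs(np.hstack([p(A),p(B)]),alpha=1.8)); print(A.shape,B.shape)
```

```text
(350, 400, 3) (375, 350, 3)
```

View pics/c1.png

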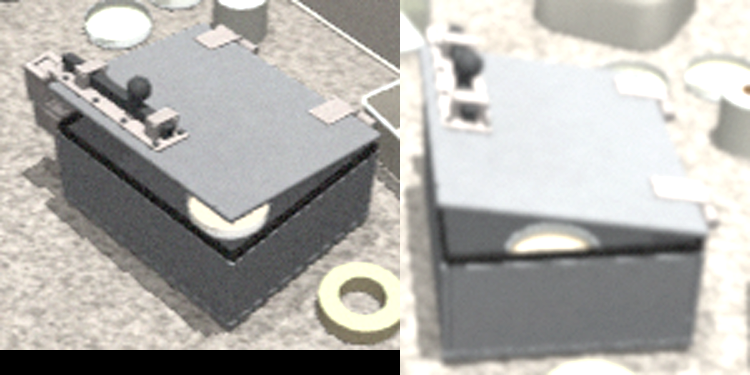

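Crop pixels: the knob is at scene (138,87) and side (463,63). The near bottom corner is at scene (230,326) and side (445,357). Other bottom corners are at scene (65,197), and side (690,345).

Run:
```python
from h import *
s=load('scene0');d=load('side0')
S=lambda u,v:ray(s,240+u/2.5,165+v/2.5); D=lambda u,v:ray(d,290+(u-400)/2.5,165+v/2.5)
k,e=tri([S(138,87),D(463,63)]);print('knob',k,e)
c,e=tri([S(230,326),D(445,357)]);print('corner',c,e)
g=lambda r,z=0:r[0]+r[1]*(z-r[0][2])/r[1][2]
fl=g(S(65,197));c1=g(S(230,326));c2=g(D(445,357));br=g(D(690,345));print(fl,c1,c2,br)
print('plate near/front lid corner',tri([S(232,221),D(443,207)]),'far hinge',tri([S(379,146),D(704,232)]))
for a,b in((c1,fl),(c2,br)):
    print(np.linalg.norm(b-a),np.degrees(np.arctan2(*(b-a)[1::-1])))
```

```text
knob [0.51965869 0.10982109 0.16058976] [np.float64(0.0007604366291919107), np.float64(0.0007604366291919958)]
corner [ 0.50687964 -0.0145615   0.00625214] [np.float64(0.00040840195952033734), np.float64(0.0004084019595203009)]
[4.91102424e-01 1.84512333e-01 1.11022302e-16] [ 0.50970268 -0.01153485  0.        ] [ 0.50707254 -0.00730136  0.        ] [0.67419084 0.00416178 0.        ]
plate near/front lid corner (array([ 0.50588518, -0.01315572,  0.12863768]), [np.float64(0.0006390231910012777), np.float64(0.0006390231910012466)]) far hinge (array([ 0.66831764, -0.00571068,  0.09975287]), [np.float64(0.004394072416749425), np.float64(0.0043940724167494585)])
0.19692757318758944 95.41979456897573
0.1675109841757736 3.9239411017776815
```

```bash
cat >> h.py <<'E'
from scipy.spatial.transform import Rotation as Ro
def down(yaw,tilt=0): # tool y along chamber x (world yaw); z down; tilt about chamber y
    y=np.array([np.cos(yaw),np.sin(yaw),0]); z=np.array([0,0,-1.]); x=np.cross(y,z)
    return Ro.from_rotvec(tilt*np.array([-np.sin(yaw),np.cos(yaw),0]))*Ro.from_matrix(np.c_[x,y,z])
def goal(p,R):
    o=get_obs(); C=Ro.from_rotvec(o['tool_rot'])
    print('turn',np.round((C.inv()*R).as_rotvec()/np.pi,4),'shift',np.round(C.inv().apply(np.array(p)-o['tool_pos'])/.3,4),'t',o['t'])
E
python3 - <<'E'
from h import *
print(down(.08).as_matrix())
goal([.52,.112,.27],down(.08)); goal([.36,.36,.27],down(.08))
E
```

```text
[[-0.07991469  0.99680171  0.        ]
 [ 0.99680171  0.07991469  0.        ]
 [ 0.          0.         -1.        ]]
turn [-5.000e-04  2.000e-04  3.766e-01] shift [-1.5389 -1.201  -0.1306] t 0.15
turn [-5.000e-04  2.000e-04  3.766e-01] shift [-0.7803 -0.5748 -0.1315] t 0.15
```

carry_out(
  rows=[
    [0,0,0.188,-0.78,-0.575,-0.13,0],
    [0,0,0.188,-0.78,-0.575,-0.13,0],
    [0,0,0.188,-0.78,-0.575,-0.13,0],
    [0,0,0.188,-0.78,-0.575,-0.13,0],
    [0,0,0.188,-0.78,-0.575,-0.13,0],
  ],
)

```text
t: 0.65
tool_pos: [0.3354, 0.3933, 0.2645]
tool_rot: [1.367, 2.829, -0.0]
contact_force: [0.2, 0.8, 0.9]
opening: 0.0429
grip_force: 0.0
```

```bash
python3 -c "
from h import *
goal([.52,.112,.27],down(.08));print(get_obs()['opening'])"
```

```text
turn [-0.     0.     0.188] shift [-1.117  -0.1009 -0.0182] t 0.65
0.042854589646882844
```

carry_out(
  rows=[
    [0,0,0.188,-0.99,-0.09,-0.016,0],
    [0,0,0.188,-0.99,-0.09,-0.016,0],
    [0,0,0.188,-0.99,-0.09,-0.016,0],
    [0,0,0.188,-0.99,-0.09,-0.016,0],
    [0,0,0.188,-0.99,-0.09,-0.016,0],
  ],
)

```text
t: 1.15
tool_pos: [0.4728, 0.1843, 0.2684]
tool_rot: [2.131, 2.308, 0.0]
contact_force: [0.7, -0.3, 0.3]
opening: 0.0425
grip_force: 0.0
```

carry_out(
  rows=[
    [0,0,0,0,0,0,0],
    [0,0,0,0,0,0,0],
  ],
)

```text
t: 1.35
tool_pos: [0.4724, 0.1854, 0.2681]
tool_rot: [-2.131, -2.307, 0.001]
contact_force: [-0.7, 0.9, -0.2]
opening: 0.0429
grip_force: 0.0
```

```bash
python3 -c "
from h import *
goal([.52,.112,.27],down(.08));print(get_obs()['tool_pos']);d=snap('wrist','w1')
cv2.imwrite('pics/w1b.png',cv2.convertScaleAbs(d['img'],alpha=1.5))
snap('scene','scene1')"
```

```text
turn [-0.0003 -0.0001 -0.0003] shift [-0.2563  0.1389 -0.0064] t 1.35
[0.47239124 0.1853503  0.26814666]
```

View pics/w1b.png

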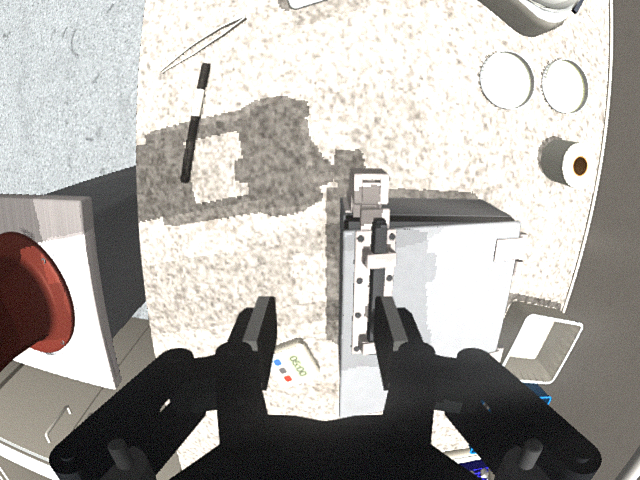

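The wrist view shows the bolt running along column 379 (rows 220–345) and the catch at (370,190). The knob is hidden behind the right finger. I'll move over it.

carry_out(
  rows=[
    [0,0,0,-0.256,0.139,0.1,0],
    [0,0,0,-0.256,0.139,0.1,0],
    [0,0,0,-0.256,0.139,0.1,0],
    [0,0,0,-0.256,0.139,0.1,0],
  ],
)

```text
t: 1.85
tool_pos: [0.5195, 0.1141, 0.2379]
tool_rot: [-2.127, -2.31, 0.001]
contact_force: [0.7, 0.7, -0.2]
opening: 0.0427
grip_force: 0.0
```

```bash
python3 -c "
from h import *
print(get_obs()['tool_pos']);d=snap('wrist','w2')
im=cv2.resize(d['img'][130:430,160:560],None,fx=2,fy=2);cv2.imwrite('pics/w2b.png',cv2.convertScaleAbs(im,alpha=1.8))
"
```

```text
[0.51945703 0.11410577 0.23792395]
```

View pics/w2b.png

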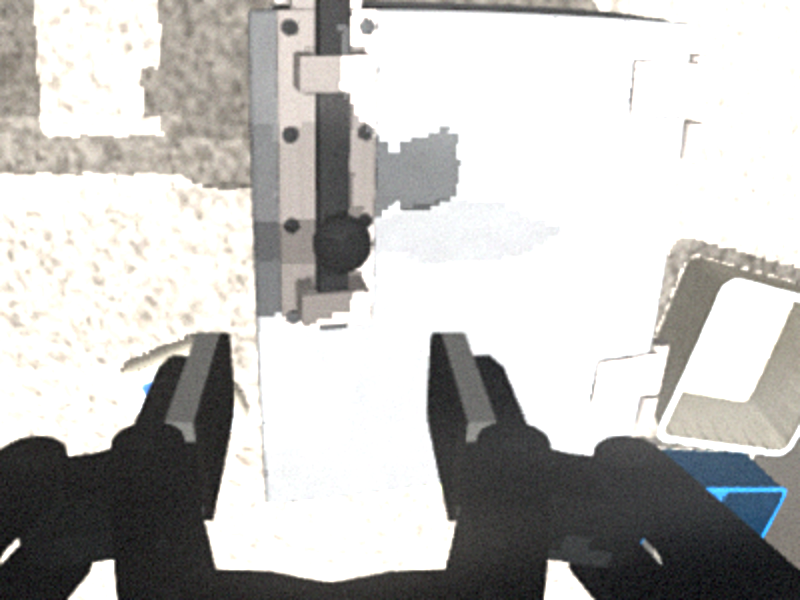

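The knob is at crop (343,242), full image (331.5,251). The bolt runs parallel to the tool's x axis, so the yaw is good.

Run:
```python
from h import *
s=load('scene0');d=load('side0');w=load('w2')
r=ray(w,331.5,251,True); rs=[ray(s,295.2,199.8),ray(d,315.2,190.2),r]
k,e=tri(rs);print(k,np.round(e,4)); print(tri([rs[0],r]))
for z in(.155,.16,.165):print(r[0]+r[1]*(z-r[0][2])/r[1][2])
# bolt edge direction at z ~.145: crop points along left edge of bolt
g=lambda u,v,z=.15:(lambda q:q[0]+q[1]*(z-q[0][2])/q[1][2])(ray(w,160+u/2,130+v/2,True))
a=g(317,285);b=g(316,30);print('yaw',np.arctan2(-(b-a)[0],(b-a)[1]))
a=g(268,490);b=g(248,20);print('lidedge yaw',np.arctan2(-(b-a)[0],(b-a)[1]))
goal([k[0],k[1],k[2]-.019],down(.08))
```

```text
[0.52227338 0.1142983  0.15715702] [0.0007 0.003  0.0025]
(array([0.52417554, 0.11462209, 0.15604854]), [np.float64(0.0006686129302651641), np.float64(0.0006686129302649475)])
[0.5248205 0.1139087 0.155    ]
[0.52457985 0.11570479 0.16      ]
[0.5243392  0.11750088 0.165     ]
yaw 0.08195225823551079
lidedge yaw 0.08844959659748593
turn [-0.0001 -0.0002  0.0012] shift [-0.0016  0.0091  0.3349] t 1.9
```

carry_out(
  rows=[
    [0,0,0.0015,0.003,0.016,0.2,0],
    [0,0,0.0015,0.003,0.016,0.26,0],
    [0,0,0.0015,0.003,0.016,0.3,0],
    [0,0,0.0015,0.003,0.016,0.32,0],
    [0,0,0.0015,0.003,0.016,0.32,0],
  ],
)

```text
t: 2.4
tool_pos: [0.5249, 0.1151, 0.1433]
tool_rot: [2.132, 2.306, 0.001]
contact_force: [-0.1, -0.2, 0.5]
opening: 0.0426
grip_force: 0.0
```

```bash
python3 -c "
from h import *
o=get_obs();print(o['tool_pos'],o['contact_force'],o['opening']);d=snap('wrist','w3');s=snap('side','s3');c=snap('scene','c3')
R=lambda i,y,x:cv2.resize(i[y:y+150,x:x+130],None,fx=3,fy=3)
im=np.hstack([R(d['img'],200,265),R(c['img'],150,230)]);cv2.imwrite('pics/m3.png',cv2.convertScaleAbs(im,alpha=1.8))
"
```

```text
[0.52492041 0.11514658 0.14333609] [-0.0678435  -0.24585609  0.53825862] 0.04256640905027635
```

View pics/m3.png

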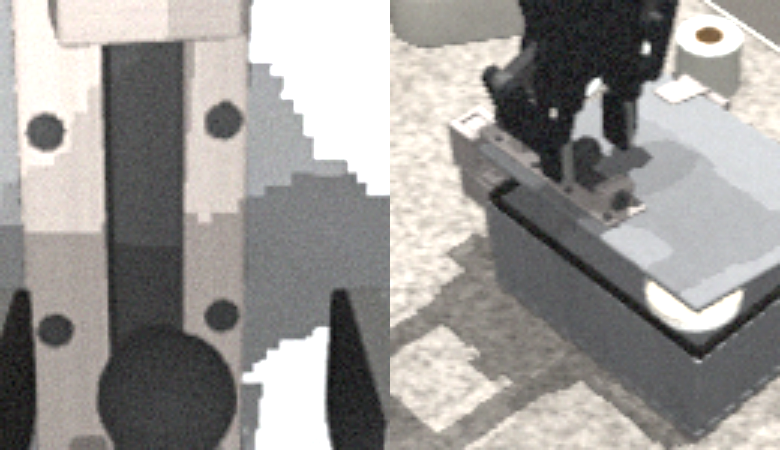

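The ball (crop centre 167,393) sits between the pads (inner edges 36 and 330), about 2 mm toward -x of centre and well within the pad width. I'll shift 2 mm and close.

carry_out(
  rows=[
    [0,0,0,0,-0.007,0,0],
    [0,0,0,0,-0.007,0,0.5],
    [0,0,0,0,-0.007,0,1],
    [0,0,0,0,-0.007,0,1],
    [0,0,0,0,-0.007,0,1],
  ],
  force=60,
)

```text
t: 3.05
tool_pos: [0.5229, 0.1142, 0.1431]
tool_rot: [2.134, 2.305, 0.001]
contact_force: [-0.3, 0.5, 2.8]
opening: 0.0155
grip_force: 58.4
```

carry_out(
  rows=[
    [0,0,0,0,0,0,1],
    [0,0,0,0,0,0,1],
  ],
)

```text
t: 3.25
tool_pos: [0.5228, 0.1142, 0.1428]
tool_rot: [2.134, 2.305, 0.0]
contact_force: [-0.5, 0.0, 3.6]
opening: 0.0155
grip_force: 58.4
```

The opening is only 15.5 mm with an upward force, so the grip is above the ball's equator. I'll open, go 5 mm lower and grip again.

carry_out(
  rows=[
    [0,0,0,0,0,0,0.3],
    [0,0,0,0,0,0,0.3],
    [0,0,0,0,0,0.009,0.3],
    [0,0,0,0,0,0.017,0.3],
    [0,0,0,0,0,0.017,0.3],
  ],
)

```text
t: 3.75
tool_pos: [0.5222, 0.1142, 0.1366]
tool_rot: [-2.134, -2.305, 0.002]
contact_force: [-0.3, 0.4, -1.0]
opening: 0.0298
grip_force: 0.0
```

carry_out(
  rows=[
    [0,0,0,0,0,0,1],
    [0,0,0,0,0,0,1],
    [0,0,0,0,0,0,1],
    [0,0,0,0,0,0,1],
  ],
)

```text
t: 4.15
tool_pos: [0.5227, 0.1142, 0.1373]
tool_rot: [2.134, 2.305, 0.0]
contact_force: [1.4, 0.3, -2.1]
opening: 0.0155
grip_force: 58.3
```

carry_out(
  rows=[
    [0,0,0,0,-0.003,0.01,1],
    [0,0,0,0,-0.006,0.02,1],
    [0,0,0,0,-0.009,0.03,1],
    [0,0,0,0,-0.012,0.04,1],
    [0,0,0,0,-0.012,0.04,1],
  ],
)

```text
t: 4.65
tool_pos: [0.5193, 0.114, 0.1268]
tool_rot: [2.134, 2.305, 0.001]
contact_force: [-4.2, -0.0, 6.0]
opening: 0.0156
grip_force: 58.3
```

carry_out(
  rows=[
    [0,0,0,0,-0.003,0.005,1],
    [0,0,0,0,-0.006,0.01,1],
    [0,0,0,0,-0.006,0.01,1],
  ],
)

```text
t: 4.95
tool_pos: [0.5187, 0.1139, 0.1248]
tool_rot: [2.132, 2.303, 0.005]
contact_force: [-4.2, 0.3, 8.4]
opening: 0.0155
grip_force: 58.5
```

```bash
python3 -c "
from h import *
o=get_obs();print(o['tool_pos'],o['contact_force'],o['opening']);d=snap('wrist','w4');s=snap('side','s4');c=snap('scene','c4')
R=lambda i,y,x:cv2.resize(i[y:y+150,x:x+130],None,fx=3,fy=3)
im=np.hstack([R(d['img'],200,265),R(c['img'],150,230)]);cv2.imwrite('pics/m4.png',cv2.convertScaleAbs(im,alpha=1.8))
"
```

```text
[0.51872491 0.11392153 0.12480245] [-4.20445449  0.30432126  8.37168019] 0.015501801040197822
```

View pics/m4.png

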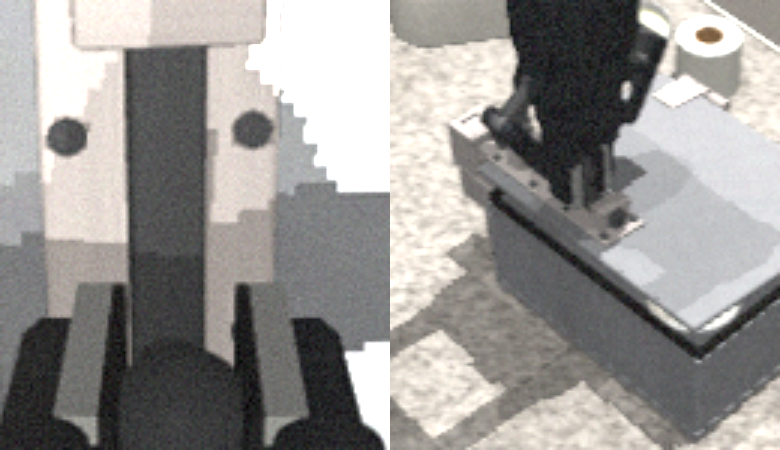

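The pads hold the ball squarely and the lid is partly down. I'll continue in small steps.

carry_out(
  rows=[
    [0,0,0,0,-0.005,0.006,1],
    [0,0,0,0,-0.008,0.012,1],
    [0,0,0,0,-0.008,0.012,1],
  ],
)

```text
t: 5.4
tool_pos: [0.518, 0.1138, 0.1222]
tool_rot: [2.13, 2.301, 0.01]
contact_force: [0.3, 0.2, 7.7]
opening: 0.0155
grip_force: 58.5
```

carry_out(
  rows=[
    [0,0,0,0,-0.002,0.006,1],
    [0,0,0,0,-0.003,0.012,1],
    [0,0,0,0,-0.003,0.012,1],
  ],
)

```text
t: 5.7
tool_pos: [0.5164, 0.1136, 0.1163]
tool_rot: [2.132, 2.302, 0.008]
contact_force: [10.0, 0.2, -1.6]
opening: 0.0158
grip_force: 59.8
```

```bash
python3 -c "
from h import *
o=get_obs();print(o['tool_pos'],o['contact_force'],o['wrist_torque'],o['opening']);d=snap('wrist','w5');s=snap('side','s5');c=snap('scene','c5')
o=get_obs();print(o['tool_pos'],o['contact_force'])
R=lambda i,y,x:cv2.resize(i[y:y+150,x:x+130],None,fx=2,fy=2)
im=np.hstack([R(d['img'],200,265),R(c['img'],170,240),R(s['img'],165,280)]);cv2.imwrite('pics/m5.png',cv2.convertScaleAbs(im,alpha=1.8))
"
```

```text
[0.51644743 0.11362817 0.11629491] [10.03575636  0.1764846  -1.64136783] [ 0.1243024  -0.81601752 -0.07754888] 0.015831694351370128
[0.51644793 0.11365001 0.11630653] [ 8.27303078  1.43745794 -1.20051112]
```

View pics/m5.png

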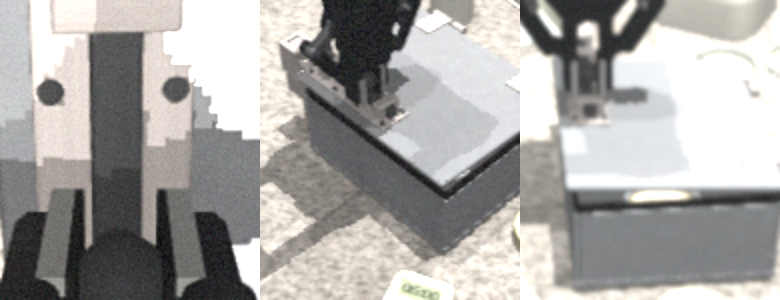

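The lid is lower and the ball is still between the pads, with perhaps a slight slip. I'll grip harder, relieve the sideways force and go on.

carry_out(
  rows=[
    [0,0,0,0,0.003,0,1],
    [0,0,0,0,0.003,0,1],
    [0,0,0,0,0.003,0.004,1],
  ],
  force=110,
)

```text
t: 6.15
tool_pos: [0.516, 0.1136, 0.1147]
tool_rot: [2.133, 2.304, 0.003]
contact_force: [3.9, 1.3, 0.9]
opening: 0.0143
grip_force: 107.2
```

carry_out(
  rows=[
    [0,0,0,0,0,0.003,1],
    [0,0,0,0,0,0.006,1],
    [0,0,0,0,0,0.006,1],
  ],
)

```text
t: 6.45
tool_pos: [0.5155, 0.1136, 0.1126]
tool_rot: [2.133, 2.304, 0.002]
contact_force: [6.6, -0.2, 2.1]
opening: 0.0142
grip_force: 107.2
```

carry_out(
  rows=[
    [0,0,0,0,0.002,0.004,1],
    [0,0,0,0,0.002,0.007,1],
    [0,0,0,0,0.002,0.007,1],
  ],
)

```text
t: 6.75
tool_pos: [0.515, 0.1136, 0.1101]
tool_rot: [-2.134, -2.305, 0.002]
contact_force: [-0.6, -1.5, 4.4]
opening: 0.0144
grip_force: 107.6
```

carry_out(
  rows=[
    [0,0,0,0,0,0.003,1],
    [0,0,0,0,0,0.006,1],
    [0,0,0,0,0,0.006,1],
  ],
)

```text
t: 7.05
tool_pos: [0.5147, 0.1136, 0.1083]
tool_rot: [-2.133, -2.305, 0.003]
contact_force: [-2.4, -0.7, 6.1]
opening: 0.014
grip_force: 107.7
```

carry_out(
  rows=[
    [0,0,0,0,-0.002,0.003,1],
    [0,0,0,0,-0.002,0.005,1],
    [0,0,0,0,-0.002,0.005,1],
  ],
)

```text
t: 7.35
tool_pos: [0.5145, 0.1135, 0.1072]
tool_rot: [-2.134, -2.305, 0.001]
contact_force: [-2.0, -0.7, 7.1]
opening: 0.014
grip_force: 107.8
```

carry_out(
  rows=[
    [0,0,0,0,0,0.003,1],
    [0,0,0,0,0,0.005,1],
    [0,0,0,0,0,0.005,1],
  ],
)

```text
t: 7.65
tool_pos: [0.5145, 0.1136, 0.1069]
tool_rot: [-2.133, -2.305, 0.002]
contact_force: [-5.8, -1.1, 13.3]
opening: 0.0141
grip_force: 108.5
```

The downward force rose 6 N over 0.3 mm, so the ear has landed. I'll hold it down and push the bolt.

carry_out(
  rows=[
    [0,0,0,0.005,0.002,0,1],
    [0,0,0,0.01,0.003,0,1],
    [0,0,0,0.015,0.003,0,1],
    [0,0,0,0.02,0.003,0,1],
    [0,0,0,0.02,0.003,0,1],
  ],
)

```text
t: 8.15
tool_pos: [0.5141, 0.1192, 0.1069]
tool_rot: [-2.133, -2.304, 0.006]
contact_force: [-10.1, -3.9, 16.0]
opening: 0.014
grip_force: 108.7
```

carry_out(
  rows=[
    [0,0,0,0.002,-0.005,-0.002,1],
    [0,0,0,0.008,-0.007,-0.002,1],
    [0,0,0,0.014,-0.007,-0.002,1],
    [0,0,0,0.02,-0.007,-0.002,1],
    [0,0,0,0.02,-0.007,-0.002,1],
  ],
)

```text
t: 8.65
tool_pos: [0.5136, 0.1251, 0.1071]
tool_rot: [2.133, 2.304, 0.001]
contact_force: [0.4, -1.6, 7.4]
opening: 0.0142
grip_force: 108.0
```

carry_out(
  rows=[
    [0,0,0,0,0,0.003,1],
    [0,0,0,0.005,-0.001,0.003,1],
    [0,0,0,0.01,-0.001,0.003,1],
    [0,0,0,0.015,-0.001,0.003,1],
    [0,0,0,0.015,-0.001,0.003,1],
  ],
)

```text
t: 9.15
tool_pos: [0.5133, 0.1296, 0.107]
tool_rot: [2.132, 2.304, 0.002]
contact_force: [0.3, -3.0, 10.1]
opening: 0.0142
grip_force: 108.2
```

carry_out(
  rows=[
    [0,0,0,0.005,0,0,1],
    [0,0,0,0.01,-0.001,0,1],
    [0,0,0,0.015,-0.001,0,1],
    [0,0,0,0.02,-0.001,0,1],
    [0,0,0,0.02,-0.001,0,1],
  ],
)

```text
t: 9.65
tool_pos: [0.5128, 0.1356, 0.107]
tool_rot: [2.132, 2.303, 0.002]
contact_force: [0.5, -1.9, 9.6]
opening: 0.0145
grip_force: 108.2
```

carry_out(
  rows=[
    [0,0,0,0.004,0,0,1],
    [0,0,0,0.008,0,0,1],
    [0,0,0,0.008,0,0,1],
  ],
)

```text
t: 9.95
tool_pos: [0.5126, 0.1379, 0.107]
tool_rot: [2.132, 2.303, 0.002]
contact_force: [0.6, -2.4, 10.4]
opening: 0.014
grip_force: 108.2
```

carry_out(
  rows=[
    [0,0,0,0.003,0,0,1],
    [0,0,0,0.005,0,0,1],
    [0,0,0,0.005,0,0,1],
  ],
)

```text
t: 10.25
tool_pos: [0.5125, 0.1394, 0.107]
tool_rot: [2.132, 2.303, 0.002]
contact_force: [0.7, -2.2, 8.6]
opening: 0.0144
grip_force: 108.2
```

carry_out(
  rows=[
    [0,0,0,0.003,0,0,1],
    [0,0,0,0.005,0,0,1],
    [0,0,0,0.005,0,0,1],
  ],
)

```text
t: 10.55
tool_pos: [0.5124, 0.1406, 0.107]
tool_rot: [2.132, 2.303, 0.002]
contact_force: [0.2, -4.0, 9.5]
opening: 0.0144
grip_force: 108.2
```

carry_out(
  rows=[
    [0,0,0,0.002,0,0,1],
    [0,0,0,0.004,0,0,1],
    [0,0,0,0.004,0,0,1],
  ],
)

```text
t: 10.85
tool_pos: [0.5124, 0.1407, 0.107]
tool_rot: [2.131, 2.302, -0.001]
contact_force: [1.9, -7.2, 10.7]
opening: 0.0143
grip_force: 108.2
```

carry_out(
  rows=[
    [0,0,0,0.002,0,0,1],
    [0,0,0,0.004,0,0,1],
    [0,0,0,0.004,0,0,1],
  ],
)

```text
t: 11.15
tool_pos: [0.5123, 0.1407, 0.107]
tool_rot: [2.129, 2.3, -0.004]
contact_force: [-0.3, -11.7, 11.1]
opening: 0.0143
grip_force: 108.3
```

The bolt is stopped firmly at the end wall at 11.7 N. I'll relieve the load, then open.

carry_out(
  rows=[
    [0,0,0,-0.004,0,-0.002,1],
    [0,0,0,-0.006,0,-0.005,1],
    [0,0,0,-0.006,0,-0.007,1],
  ],
)

```text
t: 11.45
tool_pos: [0.5123, 0.1407, 0.1073]
tool_rot: [2.132, 2.302, 0.002]
contact_force: [8.0, -3.8, -2.1]
opening: 0.0142
grip_force: 107.2
```

carry_out(
  rows=[
    [0,0,0,0,0,0,0.6],
    [0,0,0,0,0,0,0.3],
    [0,0,0,0,0,0,0.2],
    [0,0,0,0,0,0,0.2],
    [0,0,0,0,0,0,0.2],
  ],
)

```text
t: 11.95
tool_pos: [0.5103, 0.142, 0.1065]
tool_rot: [-2.133, -2.305, 0.002]
contact_force: [-0.2, -0.2, 0.7]
opening: 0.0339
grip_force: 0.0
```

```bash
python3 -c "
from h import *
o=get_obs();print(o['tool_pos'],o['contact_force'],o['opening']);d=snap('wrist','w6');c=snap('scene','c6')
R=lambda i,y,x:cv2.resize(i[y:y+190,x:x+130],None,fx=3,fy=3)
im=np.hstack([R(d['img'],180,265),R(c['img'],150,240)]);cv2.imwrite('pics/m6.png',cv2.convertScaleAbs(im,alpha=1.8))
"
```

```text
[0.5102578  0.14198376 0.10649551] [-0.17138897 -0.24012696  0.69729106] 0.033865546914835336
```

View pics/m6.png

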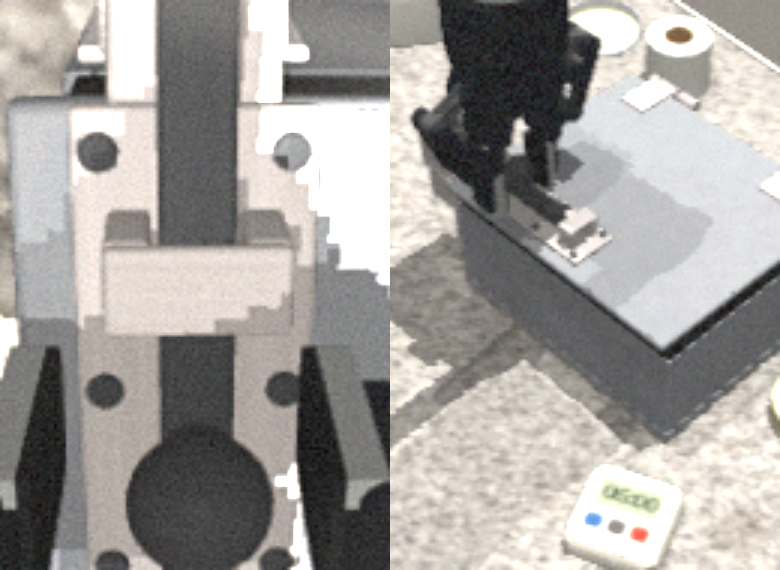

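The lid lies shut, the knob stands free between the open pads, and the bolt is well forward. I'll retreat straight up.

carry_out(
  rows=[
    [0,0,0,0,0,-0.05,0.2],
    [0,0,0,0,0,-0.12,0.2],
    [0,0,0,0,0,-0.25,0.2],
    [0,0,0,0,0,-0.4,0.2],
    [0,0,0,0,0,-0.4,0.2],
  ],
)

```text
t: 12.55
tool_pos: [0.5149, 0.1425, 0.2369]
tool_rot: [2.128, 2.298, 0.018]
contact_force: [0.6, -0.4, 1.2]
opening: 0.0343
grip_force: 0.0
```

carry_out(
  rows=[
    [0,0,0,-0.15,-0.2,0,0.2],
    [0,0,0,-0.3,-0.2,0,0.2],
    [0,0,0,-0.3,-0.2,0,0.2],
  ],
)

```text
t: 12.85
tool_pos: [0.457, 0.0451, 0.2278]
tool_rot: [2.136, 2.302, -0.0]
contact_force: [1.0, 0.6, 0.4]
opening: 0.0341
grip_force: 0.0
```

```bash
python3 -c "
from h import *
d=snap('wrist','w7');c=snap('scene','c7');o=get_obs();print(o['tool_pos'],o['contact_force'])
im=np.hstack([cv2.resize(d['img'][60:310,280:410],None,fx=2.3,fy=2.3),cv2.resize(c['img'][165:315,240:370],None,fx=3.5,fy=3.833)])
cv2.imwrite('pics/m7.png',cv2.convertScaleAbs(im,alpha=1.7));print(im.shape)
"
```

```text
[0.45798746 0.04627693 0.22805963] [-0.50934746  0.11733059 -0.13350044]
(575, 754, 3)
```

View pics/m7.png

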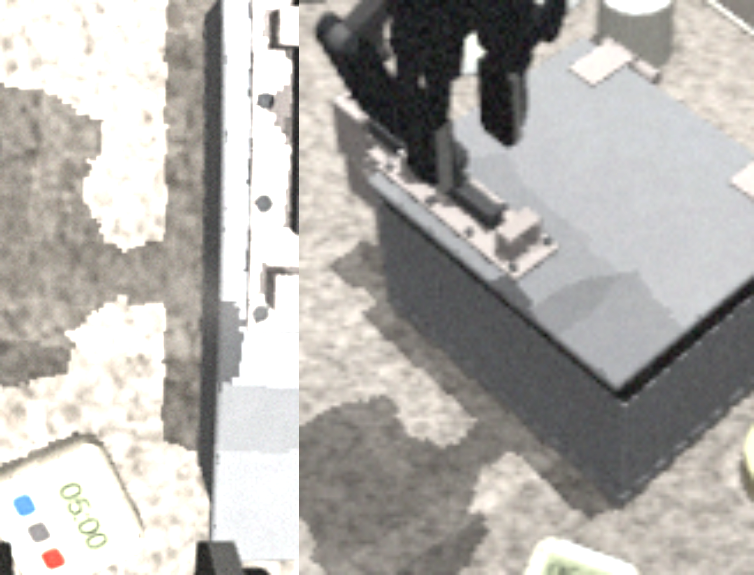

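The lid stays shut, the timer hasn't moved, and the gripper is clear of everything. I'll hand the job in.

```bash
python3 -c "
from station import finish_job
print(finish_job())"
```

```text
the job is handed in; nothing more can be done
None
```

I pressed the lid down onto the catch, pushed the bolt home until it stopped against the end wall at about 12 N, let go and handed the job in; the lid stayed shut, and I never touched the timer or the tape.

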